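# Sweep the brass offcuts off the jeweller's board

## Robot

A 7-joint arm with a two-finger parallel gripper is mounted at the origin on the work surface. World frame = base frame: x ahead of the robot, y to its left, z up, the work surface at z = 0. Lengths are in m, angles in rad, forces in N, time in s.
With the tool pointing down it reaches from about 0.4 to 0.85 m from the base axis. Payload 4.5 kg.
Tool frame: the origin (TCP) lies at the very end of the fingers, on their centre line; the grasp point (between the pads) lies 19 mm behind it; z points along the fingers, y is the line along which they close (so a half turn about z gives the same grasp; the last joint's range is limited). The gripper opens to 85 mm and grips with 20 to 120 N. Pads are 22 mm wide; open, the fingers measure 114 mm over their backs; the gripper's body (76 mm by 85 mm) begins 54 mm behind the grasp point. The pads swing forward as they close: fully open they stand 13 mm farther back than shut.
Start: joints at [-1.271, 0.689, -0.195, 1.565, 0.157, 0.902, -0.215], TCP at [0.164, 0.603, 0.231] pointing down, gripper open.
Joint ranges: [-3.01, 3.01], [-0.46, 2.08], [-1.47, 1.51], [0.13, 2.56], [-1, 4.14], [0.04, 2.09], [-2.66, 2.66]. Speed limits (rad/s): [2.57, 2.57, 3.14, 3.14, 3.14, 3.14, 3.14].

## Interface

Orientations are given as a 3x3 rotation matrix whose columns are the frame's x, y, z axes.
In Python, from cell import env gives the robot as it stands.
- The arm moves only by the tool jog_arm, never from a script. Its arguments are lists of equal length, an entry for each row: "rot": the turn, a rotation vector about the tool's x, y, z in rad, a list of three; "xyz": the shift along the tool's x, y, z in m, a list of three; "grip": the gripper command: -1 is shut, 1 is fully open, values between are in proportion. In form: {"rot": [[wx, wy, wz], ...], "xyz": [[dx, dy, dz], ...], "grip": [grip, ...]}. A call has 1 to 8 rows; each row shifts and turns the commanded pose from where the row before left it, along the tool's axes as they then stand; what a row does not reach is not made up. A row lasts 1/8 s, in which the tool goes at most 62.5 mm and 10.7 degrees, less where a joint would pass 70% of its speed; a pose out of reach is approached as far as the arm can. A call is refused whole if a number of a shift passes 0.0625 or a number of a turn 0.188, either way. A call with a gripper value outside its range is refused whole. The fingers move at their own pace and stop on an object; "newtons" is the grip in N (left out, the last holds). Time passes only in rows, so rows that do not move let the fingers close. It gives the time, the measured TCP pose, the force, the opening and the grip force at its end, in the units of the state.
- env.get_obs(): the state, without advancing time (a new reading comes with each control period).
- env.snapshot(name): name is "scene" or "top" or "wrist"; returns a dict with "frame" (400x640x3 uint8, red, green, blue), "fovy" (degrees; the focal length in pixels is half the picture's height over the tangent of half this angle, whatever the lens; pixels are square), "cx", "cy" (the principal point, pixels), "k1" (the pictures are not rectified: a ray, as slopes to the right and down, at radius r is drawn at 1 + k1 r^2 times it, then the intrinsics apply), "rvec" (rotation vector, rad) and "tvec" (3), from world to camera coordinates, as OpenCV has them; the wrist camera has in their place "T_tool_cam" (4x4, takes a point from camera to tool coordinates, whose origin is the TCP and whose axes are the flange's). Camera axes: x right, y down, z forward; pixel columns grow to the right and rows downward; lengths in m; the calibration is good to about 2 mm. A picture is of the moment at which its call begins: read the wrist's pose just before it. There is no depth.
- env.job_done(): hands the job in; it is judged then, once.
The state is a dict: "time": time; "joint_pos": joint angles; "qd": joint speeds; "effort": joint torques, N m; "tool_pos": TCP position; "orientation": TCP orientation; "wrist_force": force on the tool from outside, world axes, zero at the start; "wrist_torque": the same for the moment, N m; "opening": opening from 0.0 (shut) to 1.0 (fully open); "grasp_force": force on a finger pad.
Only numpy, scipy, OpenCV 4.12 (cv2) and the standard library are available. Lean on these libraries where they do the work, as an engineer would, in place of code of your own. Each camera call takes 0.05 s, during which the arm holds its last target. There are 200 camera calls.

## Task

With closed fingers, sweep the four loose brass offcuts across the dark jeweller's board and off its open edge, so that all four end up lying in the green scrap tray. Only push them along the board, never pick one up. Leave the silver ring, the steel block, the jar and the hammer where they are.

Things in the scene. Friction and masses are not known exactly. Their poses are not given: they have to be found in the camera images.
- board: Fixed wooden board with a black rubber top, 240 x 240 mm, 40 thick: the flat top is at z = 40 mm (all sizes in mm). A wooden rail 10 wide and 10 high stands on the top along each of its two x edges (inner faces at x = -110 and +110); the two y edges (y = -120 and +120) are open and level. Origin at the centre of its underside; z up, yaw varies by up to 0.3 rad either way.
- scrap_tray: Green painted scrap tray, fixed, open, 220 (x) x 90 (y) x 30 high, 3 mm walls and floor; origin at the centre of its underside, axes parallel to the board's. It stands against one open edge of the board (2 mm gap, centres 168 apart along board y), rim 10 mm below the board top. It may be on the +y or the -y side. The offcuts belong in it.
- finished_tray: Blue tray for finished work, lined with grey felt and holding finished rings, fixed, open, 220 (x) x 90 (y) x 30 high, 3 mm walls and floor; origin at the centre of its underside, axes parallel to the board's. It stands against one open edge of the board (2 mm gap, centres 168 apart along board y), rim 10 mm below the board top. It may be on the +y or the -y side. Nothing is to go in it.
- cut_ring: Loose yellow brass offcut, lying flat on the board at the start: thick ring, 20 outer and 10 inner diameter, 7 high, about 14 g. Origin at the centre of its underside.
- cut_disc: Loose yellow brass offcut, lying flat on the board at the start: plain disc, 18 diameter, 6 high, about 13 g. Origin at the centre of its underside.
- cut_bar: Loose yellow brass offcut, lying flat on the board at the start: rectangular bar, 22 (x) x 10 (y) x 8 high, about 15 g. Origin at the centre of its underside; any yaw.
- cut_button: Loose yellow brass offcut, lying flat on the board at the start: casting button, 20 diameter at the foot, tapering above 5 mm to 10 diameter, 10 high, about 18 g. Origin at the centre of its underside. All four offcuts start 30 mm or more inside the open edges, with board x between -75 and +10, and 26 mm or more apart in board y, in any order.
- silver_ring: Finished silver-coloured thin ring lying flat on the board near its far (+x) rail (board x 75 to 85), 22 outer and 18 inner diameter, 6 high, loose. Leave alone. Origin at the centre of its underside.
- block: Loose steel doming block, a 36 mm cube with round hollows on top, standing on the board near its far (+x) rail (centre at board x 76 to 80). Leave alone. Origin at the centre of its underside.
- jar: Loose low glass jar with a white lid, 60 diameter, 60 high, standing on the bench to the left (+y) of the board. Leave alone. Origin at the centre of its underside.
- hammer: Loose hammer, 220 long, lying on the bench roughly along x, to the right (-y) of the board. Leave alone. Origin under its middle; x along the handle towards the head.
Things that resemble listed ones, but are neither listed nor needed, are in the scene too. Several things have the shape of the scrap_tray; the one meant has the colours described above.

How it is judged:
By the outcome, as a careful person would: the job done as asked, in the order asked, and still so for the second after the job is handed in, with the robot touching nothing.
It also fails if it takes over 54 s, if anything falls off the work surface, if the arm or the gripper's body presses on something with over 40 N, if the wrist force passes 120 N, or if a joint passes its speed limit or range.

## Working session

There is one attempt and no reset: what is moved stays moved. The work goes in short steps, Python scripts to look and compute and a tool call to move; the robot and the scene stay as the last step left them, time stands still between calls to the robot, and variables do not carry over. Pictures are saved under pics/ and viewed, at most 10 in all, crops included, and the job is handed in when it is done.

Besides the shell and the picture viewer there is one more tool, called after "Emit:" by a JSON object that holds its "api" and its "payload". jog_arm: Moves the arm, as the interface text tells. Its arguments: {"type":"object","properties":{"rot":{"type":"array","items":{"type":"array","items":{"type":"number"}}},"xyz":{"type":"array","items":{"type":"array","items":{"type":"number"}}},"grip":{"type":"array","items":{"type":"number"}},"newtons":{"type":"number"}},"required":["rot","xyz","grip"]}

```bash
mkdir -p pics; python3 - <<'E'
from cell import env
import cv2,pickle
o=env.get_obs(); print(o)
for n in ("scene","top"):
    s=env.snapshot(n); pickle.dump(s,open(f'{n}.pkl','wb')); cv2.imwrite(f'pics/{n}0.png',s['frame'][:,:,::-1])
    print({k:v for k,v in s.items() if k!='frame'})
E
```

```text
{'time': 0.0, 'joint_pos': array([-1.27116158,  0.68999211, -0.19449309,  1.56636968,  0.15731179,
        0.90249167, -0.2150735 ]), 'qd': array([-0.000949  ,  0.00034405, -0.00094086, -0.00020529,  0.00178839,
       -0.00043318, -0.00095656]), 'effort': array([ 4.79900082e-04, -5.39606988e+01, -1.26619153e+00, -1.58549005e+01,
        9.22209118e-03,  9.23475745e-03,  3.55428945e-06]), 'tool_pos': array([0.16408692, 0.60239175, 0.23047161]), 'orientation': array([[-9.64901209e-01,  2.62612917e-01, -3.37293141e-04],
       [ 2.62613086e-01,  9.64899470e-01, -1.83840139e-03],
       [-1.57333979e-04, -1.86245332e-03, -9.99998253e-01]]), 'wrist_force': array([ 0.15852951,  0.09444443, -0.60513202]), 'wrist_torque': array([-0.00375285,  0.00340174,  0.03736086]), 'grasp_force': 0.0, 'opening': 0.9988634597138754}
{'fovy': 53.702542817373654, 'cx': 320.403396680631, 'cy': 197.1581356147915, 'k1': -0.037334831607668394, 'rvec': array([ 1.58349694,  1.98768813, -0.80892614]), 'tvec': array([ 0.10510212, -0.29579119,  1.41472507])}
{'fovy': 52.17771332819639, 'cx': 322.9775260231968, 'cy': 206.271280643156, 'k1': -0.10702504263786289, 'rvec': array([ 2.1864362 , -2.14938667,  0.07655148]), 'tvec': array([4.16385503e-04, 4.77506949e-01, 1.16656968e+00])}
```

View pics/top0.png

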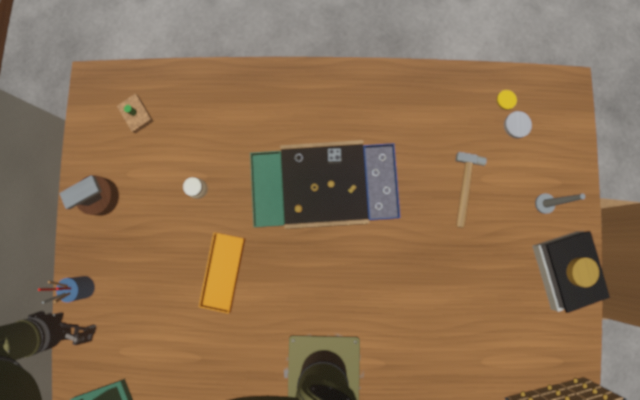

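View pics/scene0.png

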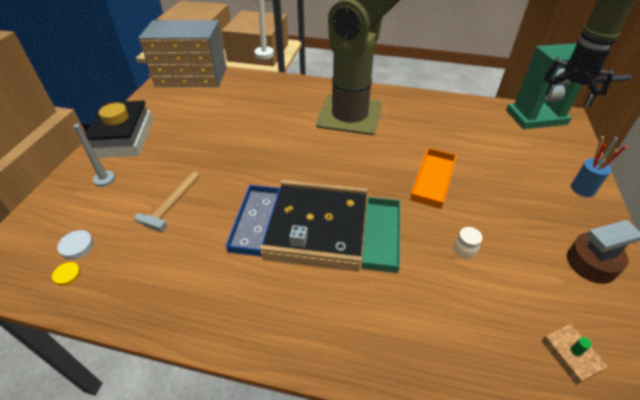

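The top view shows the board at about (325,184), the green scrap tray on its left (+y) at (268,190) and the blue tray on its right. The offcuts lie near (314,187), (331,184), (352,189) and (298,209). The silver ring is at (299,157) and the block at (335,155). I'll enlarge this area.

```bash
cat > h.py <<'E'
import numpy as np,cv2,pickle
def cam(s):
    f=200/np.tan(np.radians(s['fovy'])/2)
    K=np.array([[f,0,s['cx']],[0,f,s['cy']],[0,0,1]]);D=np.array([s['k1'],0,0,0,0.])
    return K,D
def px2w(s,uv,z,R=None,t=None):
    K,D=cam(s)
    # invert 1+k1 r^2
    n=cv2.undistortPointsIter(np.array(uv,float).reshape(-1,1,2),K,D,None,None,(3,50,1e-10)).reshape(-1,2)
    if R is None: R=cv2.Rodrigues(s['rvec'])[0]; t=s['tvec']
    d=np.c_[n,np.ones(len(n))]@R; c=-R.T@t
    return c+d*((z-c[2])/d[:,2])[:,None]
E
python3 - <<'E'
import cv2,pickle
s=pickle.load(open('top.pkl','rb'));im=s['frame'][132:237,244:406,::-1]
cv2.imwrite('pics/topc.png',cv2.resize(im,None,fx=4.9,fy=4.9,interpolation=cv2.INTER_CUBIC))
E
```

```text
(no output)
```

View pics/topc.png

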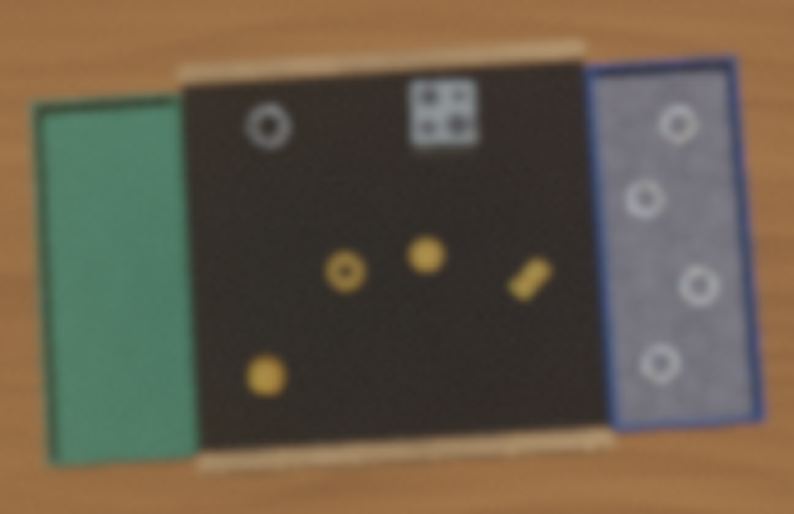

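The crop shows ring (345,271), disc (426,255), bar (530,279), button (267,376), silver ring (268,127), and block top (443,113). The board's top surface spans (182,86), (585,64), (612,430), (199,448).

```bash
python3 - <<'E'
import pickle
from h import *
np.set_printoptions(precision=4,suppress=True)
s=pickle.load(open('top.pkl','rb'))
P=lambda L,z: px2w(s,[(a/4.9+244-.4,b/4.9+132-.4) for a,b in L],z)
c=P([(182,86),(585,64),(612,430),(199,448)],.04);print(c)
e=P([(181,66),(584,40),(615,445),(201,471)],.05);print(e)
ctr=(c.mean(0)+e.mean(0))/2; 
d=(c[0]-c[1])+(c[3]-c[2]);yaw=np.arctan2(-d[0],d[1]);d2=(e[0]-e[1])+(e[3]-e[2]);yaw2=np.arctan2(-d2[0],d2[1]);d3=(c[0]-c[3])+(c[1]-c[2]);print(ctr,yaw,yaw2,np.arctan2(d3[1],d3[0]))
y=(yaw+yaw2)/2
R=np.array([[np.cos(y),-np.sin(y)],[np.sin(y),np.cos(y)]])
for n,p,z in [('ring',(345,271),.046),('disc',(426,255),.045),('bar',(530,279),.047),('but',(267,376),.046),('silver',(268,127),.045),('block',(443,113),.076)]:
    w=P([p],z)[0]; print(n,w,(w-ctr)[:2]@R)
for n,p in [('gt',[(33,103),(183,95),(199,458),(48,466)])]: print(n,P(p,.03))
E
```

```text
[[ 0.6407  0.1342  0.04  ]
 [ 0.6573 -0.1048  0.04  ]
 [ 0.4404 -0.1223  0.04  ]
 [ 0.4259  0.1182  0.04  ]]
[[ 0.6504  0.1339  0.05  ]
 [ 0.6693 -0.1033  0.05  ]
 [ 0.4312 -0.1231  0.05  ]
 [ 0.4121  0.1156  0.05  ]]
[0.5409 0.006  0.045 ] 0.06498102236636963 0.07963096148839627 0.07730935536937394
ring [0.5304 0.0348 0.046 ] [-0.0084  0.0294]
disc [ 0.5407 -0.0124  0.045 ] [-0.0015 -0.0183]
bar [ 0.5273 -0.0731  0.047 ] [-0.0193 -0.078 ]
but [0.4682 0.0789 0.046 ] [-0.0673  0.078 ]
silver [0.6155 0.0819 0.045 ] [0.0798 0.0703]
block [ 0.6185 -0.0208  0.076 ] [ 0.0755 -0.0324]
gt [[0.6317 0.2251 0.03  ]
 [0.6375 0.1347 0.03  ]
 [0.4204 0.1192 0.03  ]
 [0.4141 0.2085 0.03  ]]
```

Emit:
{"api": "jog_arm", "payload": {"rot": [[0, 0, 0.154], [0, 0, 0.154], [0, 0, 0.154], [0, 0, 0.154], [0, 0, 0.154], [0, 0, 0.154], [0, 0, 0.154], [0, 0, 0.153]], "xyz": [[0, 0, 0], [0, 0, 0], [0, 0, 0], [0, 0, 0], [0, 0, 0], [0, 0, 0], [0, 0, 0], [0, 0, 0]], "grip": [-1, -1, -1, -1, -1, -1, -1, -1]}}

```text
time: 1.1
tool_pos: [0.1639, 0.6027, 0.2308]
orientation: [[-0.069, 0.998, -0.0], [0.998, 0.069, -0.001], [-0.001, -0.0, -1.0]]
wrist_force: [-0.1, -0.0, 0.3]
opening: 0.001
grasp_force: 0.0
```

```bash
cat > st.py <<'E'
from cell import env
import numpy as np
np.set_printoptions(precision=4,suppress=True)
C=np.array([.541,.006]);y=.075
R=np.array([[np.cos(y),-np.sin(y)],[np.sin(y),np.cos(y)]])
o=env.get_obs();O=o['orientation']
print(o['time'],'board mm',1e3*(o['tool_pos'][:2]-C)@R,'z',o['tool_pos'][2]*1e3,'yaw-x rel board y',np.arctan2(O[1,0],O[0,0])-y-np.pi/2,O[:,2],o['opening'],o['wrist_force'],o['joint_pos'])
E
python3 st.py
```

```text
1.1 board mm [-331.3143  623.2869] z 230.79846919845482 yaw-x rel board y -0.00585913167501384 [-0.0004 -0.001  -1.    ] 0.0012160183545769788 [-0.0934 -0.019   0.2787] [-1.4698  0.6927  0.1654  1.5776 -0.1366  0.8837 -1.1859]
```

Emit:
{"api": "jog_arm", "payload": {"rot": [[0, 0, 0], [0, 0, 0], [0, 0, 0], [0, 0, 0], [0, 0, 0], [0, 0, 0], [0, 0, 0], [0, 0, -0.006]], "xyz": [[-0.04, 0.04, 0], [-0.05, 0.04, 0], [-0.05, 0.04, 0], [-0.05, 0.04, 0], [-0.05, 0.04, 0], [-0.055, 0.03, 0.0], [-0.055, 0.02, 0.0], [-0.055, 0.014, 0.0]], "grip": [-1, -1, -1, -1, -1, -1, -1, -1]}}

```text
time: 2.1
tool_pos: [0.454, 0.2214, 0.2311]
orientation: [[-0.08, 0.997, 0.0], [0.997, 0.08, -0.0], [-0.0, 0.0, -1.0]]
wrist_force: [1.0, 0.6, -0.5]
opening: 0.001
grasp_force: 0.0
```

```bash
python3 st.py
```

```text
2.1 board mm [-70.5814 221.2639] z 231.06330973019655 yaw-x rel board y 0.0045934964450473625 [ 0.0003 -0.0001 -1.    ] 0.0012346394617932057 [ 0.9627  0.5571 -0.46  ] [-0.6025  0.5346  0.0898  1.9313 -0.0725  0.6786 -0.3892]
```

Emit:
{"api": "jog_arm", "payload": {"rot": [[0, 0, 0], [0, 0, 0], [0, 0, 0], [0, 0, 0], [0, 0, 0]], "xyz": [[-0.05, 0, 0], [-0.05, 0, 0], [-0.05, 0, 0], [-0.026, 0.004, 0], [0, 0, 0]], "grip": [-1, -1, -1, -1, -1]}}

```text
time: 2.72
tool_pos: [0.4713, 0.0459, 0.2312]
orientation: [[-0.075, 0.997, -0.0], [0.997, 0.075, -0.001], [-0.001, -0.0, -1.0]]
wrist_force: [0.3, -0.3, 0.5]
opening: -0.002
grasp_force: 0.0
```

```bash
python3 st.py; python3 - <<'E'
from cell import env
import cv2,pickle
o=env.get_obs(); s=env.snapshot('wrist'); pickle.dump((o,s),open('w1.pkl','wb')); print({k:v for k,v in s.items() if k!='frame'})
cv2.imwrite('pics/w1.png',s['frame'][:,:,::-1])
E
```

```text
2.725 board mm [-66.5529  44.9996] z 231.17717001076056 yaw-x rel board y 0.00019413009644408952 [-0.0002 -0.0009 -1.    ] -0.0019672020371891198 [ 0.3429 -0.3199  0.5419] [-0.2365  0.4962  0.0629  2.0163 -0.0493  0.6309 -0.0661]
{'fovy': 70.08895131442644, 'cx': 316.6630464106302, 'cy': 194.43326209697446, 'k1': -0.007084196423110868, 'T_tool_cam': array([[ 4.47726730e-04, -9.61365240e-01, -2.75275634e-01,
         6.87171557e-02],
       [ 9.99999697e-01,  6.05886839e-04, -4.89516455e-04,
        -1.42890656e-04],
       [ 6.37389988e-04, -2.75275331e-01,  9.61365220e-01,
        -1.43707135e-01],
       [ 0.00000000e+00,  0.00000000e+00,  0.00000000e+00,
         1.00000000e+00]])}
```

View pics/w1.png

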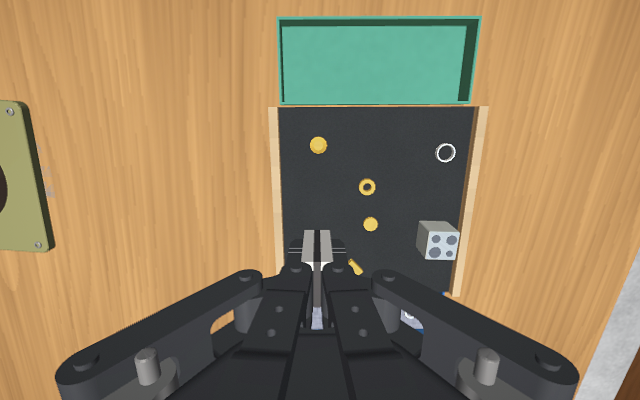

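The wrist view shows the button at (318,145), ring (367,187), disc (371,224), bar (355,267), silver ring (445,152), and the board's tray-side edge from about (278,107) to (470,105). The closed fingertips are at (318,232).

```bash
cat > wr.py <<'E'
import pickle
from h import *
from st import C,R as RB
def wb(f,uv,z):
    o,s=pickle.load(open(f,'rb')); T=s['T_tool_cam'];O=o['orientation']
    A=O@T[:3,:3]; c=O@T[:3,3]+o['tool_pos']
    w=px2w(s,uv,z,A.T,-A.T@c); return 1e3*(w[:,:2]-C)@RB
E
python3 - <<'E'
from wr import *
f='w1.pkl'
for n,p,z in [('but',(318,145),.045),('ring',(367,187),.047),('disc',(371,224),.046),('bar',(355,267),.048),('silver',(445,152),.046),('edgeL',(279,107),.04),('edgeR',(470,106),.04),('railLin',(280,160),.05),('tip',(318,232),.231)]: print(n,wb(f,[p],z))
E
```

```text
2.775 board mm [-66.5734  47.0795] z 231.11941096103797 yaw-x rel board y 0.0033243188707012816 [-0.0004  0.0003 -1.    ] 0.0013127527268473461 [-0.2216  0.7562  0.1229] [-0.2387  0.4963  0.0609  2.0162 -0.0498  0.6308 -0.0666]
but [[-65.419   78.0634]]
ring [[-7.1537 28.9029]]
disc [[  0.3145 -18.6069]]
bar [[-17.5039 -77.1842]]
silver [[80.881  70.3675]]
edgeL [[-109.306   119.8406]]
edgeR [[105.37   121.2331]]
railLin [[-108.9461   61.5398]]
tip [[-66.0315  51.2038]]
```

Emit:
{"api": "jog_arm", "payload": {"rot": [[0, 0, 0], [0, 0, 0], [0, 0, 0], [0, 0, 0], [0, 0, 0], [0, 0, 0]], "xyz": [[0, 0, 0.05], [0, 0, 0.05], [0, 0, 0.05], [0, 0, 0.03], [0, 0.001, 0.009], [0, 0, 0]], "grip": [-1, -1, -1, -1, -1, -1]}}

```text
time: 3.52
tool_pos: [0.4723, 0.0495, 0.0423]
orientation: [[-0.082, 0.997, -0.0], [0.997, 0.082, 0.001], [0.001, -0.0, -1.0]]
wrist_force: [-0.8, -0.4, 0.7]
opening: -0.001
grasp_force: 0.0
```

```bash
python3 st.py
```

```text
3.525 board mm [-65.251   48.5063] z 42.33443263628272 yaw-x rel board y 0.006647183346150776 [-0.0001  0.0007 -1.    ] -0.0007515776280094265 [-0.7987 -0.3723  0.6818] [-0.2081  0.854   0.0116  2.1485 -0.0676  0.1394 -0.0519]
```

Emit:
{"api": "jog_arm", "payload": {"rot": [[0, 0, 0], [0, 0, 0], [0, 0, 0], [0, 0, 0], [0, 0, 0], [0, 0, 0], [0, 0, 0], [0, 0, 0]], "xyz": [[0.01, 0, 0], [0.011, 0, 0], [0.011, 0, 0], [0.011, 0, 0], [0.01, 0, 0], [0.009, 0, 0], [0.009, 0, 0], [0.006, 0, 0]], "grip": [-1, -1, -1, -1, -1, -1, -1, -1]}}

```text
time: 4.53
tool_pos: [0.4658, 0.1265, 0.0423]
orientation: [[-0.081, 0.997, -0.0], [0.997, 0.081, 0.001], [0.001, -0.0, -1.0]]
wrist_force: [0.0, -0.6, 0.7]
opening: -0.004
grasp_force: 0.0
```

```bash
python3 st.py; cat > shot.py <<'E'
from cell import env
import cv2,pickle,sys
n=sys.argv[1]; o=env.get_obs(); s=env.snapshot('wrist'); pickle.dump((o,s),open(n+'.pkl','wb'))
cv2.imwrite(f'pics/{n}.png',s['frame'][:,:,::-1])
E
python3 shot.py w2
```

```text
4.525 board mm [-65.9845 125.776 ] z 42.250318799073504 yaw-x rel board y 0.0063855966688930454 [-0.0002  0.0008 -1.    ] -0.00426170820467428 [ 0.0086 -0.56    0.6638] [-0.3768  0.8574  0.0274  2.1264 -0.1362  0.1594 -0.143 ]
```

View pics/w2.png

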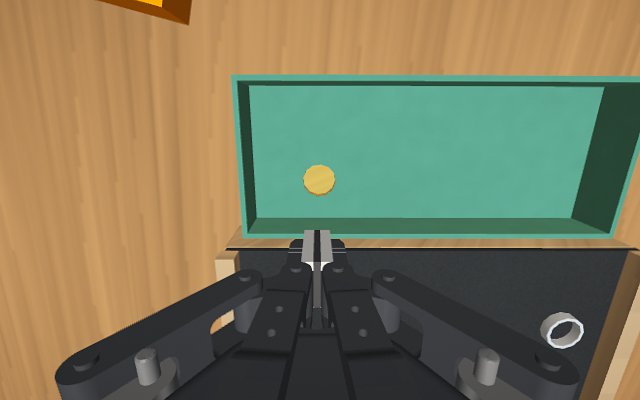

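The first piece lies in the tray at (319,180). Next is the ring. I'll come down beside the gap behind it, then slide in.

Emit:
{"api": "jog_arm", "payload": {"rot": [[0, 0, 0], [0, 0, 0.006], [0, 0, 0], [0, 0, 0], [0, 0, 0], [0, 0, 0]], "xyz": [[0, 0, -0.03], [-0.03, 0.008, 0], [-0.04, 0.012, 0], [-0.04, 0.012, 0], [-0.011, 0.003, 0], [0, 0, 0]], "grip": [-1, -1, -1, -1, -1, -1]}}

```text
time: 5.32
tool_pos: [0.5098, 0.0068, 0.0721]
orientation: [[-0.073, 0.997, -0.0], [0.997, 0.073, 0.0], [0.0, -0.0, -1.0]]
wrist_force: [0.7, 0.8, 0.8]
opening: -0.003
grasp_force: 0.0
```

```bash
python3 st.py;python3 shot.py w3; python3 st.py; python3 shot.py w3; python3 st.py
```

```text
5.325 board mm [-31.0027   3.1682] z 72.11228654464928 yaw-x rel board y -0.002212259118854476 [-0.0005  0.0003 -1.    ] -0.0029508163161384962 [0.6533 0.7603 0.7978] [-0.1136  0.8101  0.0165  2.0381 -0.0426  0.2942  0.0113]
5.375 board mm [-31.2286   4.5458] z 72.09205252752726 yaw-x rel board y -0.00022793763803563571 [-0.0009  0.0011 -1.    ] -0.0011414881079968775 [ 0.5504 -0.1221  0.2176] [-0.1151  0.81    0.0154  2.0385 -0.0427  0.2941  0.0112]
5.425 board mm [-31.3381   5.2473] z 72.07218965244641 yaw-x rel board y 0.0011145308378139873 [-0.0011  0.0014 -1.    ] -0.0010622839470820176 [-0.1475  0.6388 -0.0939] [-0.116   0.81    0.015   2.0388 -0.0427  0.2941  0.0113]
```

View pics/w3.png

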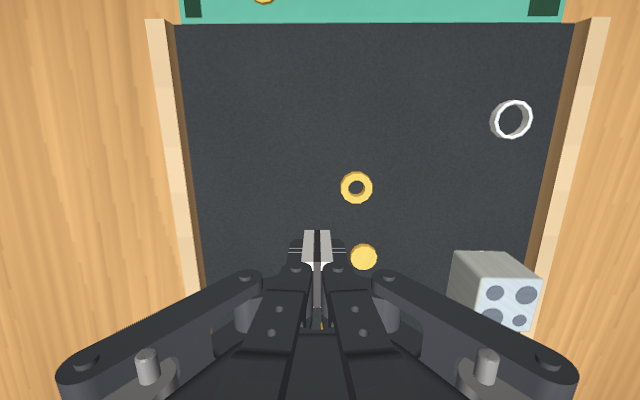

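The ring is at (356,187) and the disc at (363,257), with the fingers level with the gap between them. I'll descend, slide in, then push.

Emit:
{"api": "jog_arm", "payload": {"rot": [[0, 0, 0], [0, 0, 0], [0, 0, 0], [0, 0, 0], [0, 0, 0], [0, 0, 0]], "xyz": [[0, 0, 0.02], [0, 0, 0.01], [0, 0, 0], [0, 0.012, 0], [0, 0.012, 0], [0, 0, 0]], "grip": [-1, -1, -1, -1, -1, -1]}}

```text
time: 6.18
tool_pos: [0.5363, 0.009, 0.0428]
orientation: [[-0.074, 0.997, 0.003], [0.997, 0.074, 0.0], [0.0, 0.003, -1.0]]
wrist_force: [0.5, 0.8, -0.5]
opening: 0.001
grasp_force: 0.0
```

Emit:
{"api": "jog_arm", "payload": {"rot": [[0, 0, 0], [0, 0, 0], [0, 0, 0], [0, 0, 0], [0, 0, 0], [0, 0, 0], [0, 0, 0], [0, 0, 0]], "xyz": [[0.008, 0, 0], [0.012, 0, 0], [0.012, 0, 0], [0.012, 0, 0], [0.012, 0, 0], [0.012, 0, 0], [0.012, 0, 0], [0.01, 0, 0]], "grip": [-1, -1, -1, -1, -1, -1, -1, -1]}}

```text
time: 7.18
tool_pos: [0.5273, 0.0995, 0.0423]
orientation: [[-0.074, 0.997, -0.0], [0.997, 0.074, 0.0], [0.0, -0.0, -1.0]]
wrist_force: [-0.3, 0.7, 0.1]
opening: 0.004
grasp_force: 0.0
```

Emit:
{"api": "jog_arm", "payload": {"rot": [[0, 0, 0], [0, 0, 0], [0, 0, 0], [0, 0, 0]], "xyz": [[0.01, 0, 0], [0.01, 0, 0], [0.01, 0, 0], [0, 0, 0]], "grip": [-1, -1, -1, -1]}}

```text
time: 7.68
tool_pos: [0.525, 0.1298, 0.0423]
orientation: [[-0.076, 0.997, 0.0], [0.997, 0.076, 0.001], [0.001, 0.0, -1.0]]
wrist_force: [-0.3, -0.6, -0.1]
opening: 0.0
grasp_force: 0.0
```

```bash
python3 shot.py w4; python3 st.py
```

```text
7.725 board mm [ -6.6686 123.675 ] z 42.26905771324639 yaw-x rel board y -0.0002619707141606753 [ 0.      0.0001 -1.    ] 0.0010221192156634933 [-1.2939 -0.2213 -0.279 ] [-0.3534  0.8848  0.0465  1.9555 -0.1206  0.3038 -0.1341]
```

View pics/w4.png

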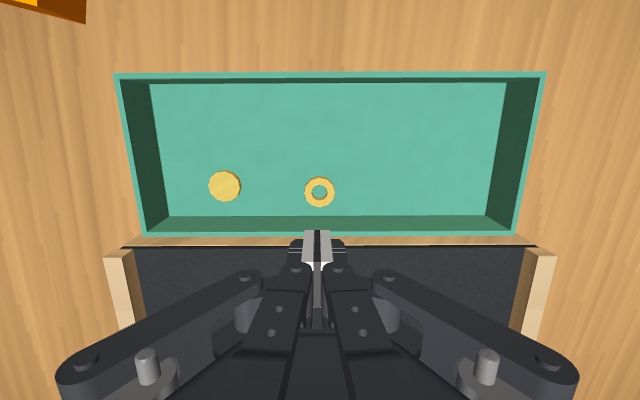

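The ring is in the tray at (319,192). Next is the disc, pushed along a slant to land in a free spot.

Emit:
{"api": "jog_arm", "payload": {"rot": [[0, 0, 0], [0, 0, 0], [0, 0, 0], [0, 0, 0], [0, 0, 0], [0, 0, 0], [0, 0, 0]], "xyz": [[0, 0, -0.05], [-0.04, 0, 0], [-0.045, 0, 0], [-0.045, 0, 0], [-0.039, 0, 0], [0, 0, 0], [0, 0, 0]], "grip": [-1, -1, -1, -1, -1, -1, -1]}}

```text
time: 8.6
tool_pos: [0.5374, -0.0398, 0.0922]
orientation: [[-0.074, 0.997, -0.0], [0.997, 0.074, 0.001], [0.001, -0.0, -1.0]]
wrist_force: [0.5, 0.9, -0.4]
opening: 0.003
grasp_force: 0.0
```

```bash
python3 shot.py w5; cat > det.py <<'E'
import sys
from wr import *
f=sys.argv[1]+'.pkl'
im=pickle.load(open(f,'rb'))[1]['frame']
h=cv2.cvtColor(im,cv2.COLOR_RGB2HSV); m=cv2.inRange(h,(18,110,120),(32,255,255))
n,l,st,c=cv2.connectedComponentsWithStats(m)
for i in range(1,n):
    if st[i,4]>80: print(st[i],c[i],wb(f,[c[i]],.045))
E
python3 det.py w5
```

```text
8.65 board mm [ -6.8807 -44.4825] z 92.21729590681365 yaw-x rel board y 0.00022116438637831415 [-0.0003  0.0011 -1.    ] -0.0013433988839460132 [-0.0165  0.6346 -0.605 ] [-0.0214  0.7926  0.0146  1.9446 -0.0291  0.4048  0.0908]
[314 164  26  26 544] [326.3879 176.5202] [[ -0.5618 -18.555 ]]
```

Emit:
{"api": "jog_arm", "payload": {"rot": [[0, 0, 0.115], [0, 0, 0.115], [0, 0, 0], [0, 0, 0], [0, 0, 0]], "xyz": [[0, 0, 0], [0, 0, 0.01], [0, 0, 0.03], [0, 0, 0.01], [0, 0, 0]], "grip": [-1, -1, -1, -1, -1]}}

```text
time: 9.28
tool_pos: [0.5371, -0.0391, 0.0419]
orientation: [[0.154, 0.988, -0.001], [0.988, -0.154, 0.001], [0.0, -0.002, -1.0]]
wrist_force: [0.3, -0.3, -0.3]
opening: 0.003
grasp_force: 0.0
```

Emit:
{"api": "jog_arm", "payload": {"rot": [[0, 0, 0], [0, 0, 0], [0, 0, 0], [0, 0, 0], [0, 0, 0], [0, 0, 0], [0, 0, 0], [0, 0, 0]], "xyz": [[0.008, 0, 0], [0.012, 0, 0], [0.012, 0, 0], [0.012, 0, 0], [0.012, 0, 0], [0.012, 0, 0], [0.012, 0, 0], [0.01, 0, 0]], "grip": [-1, -1, -1, -1, -1, -1, -1, -1]}}

```text
time: 10.28
tool_pos: [0.5517, 0.0498, 0.0422]
orientation: [[0.155, 0.988, 0.0], [0.988, -0.155, 0.0], [0.0, 0.0, -1.0]]
wrist_force: [0.0, -0.8, -0.0]
opening: -0.005
grasp_force: 0.1
```

```bash
python3 shot.py w6; python3 det.py w6
```

```text
10.325 board mm [14.3691 44.8127] z 42.21516848372478 yaw-x rel board y -0.22862712510615202 [ 0.0004  0.0018 -1.    ] 0.0009180774084111542 [-0.6004  1.1709 -0.9166] [-0.22    0.8947  0.0757  1.9156 -0.1844  0.3373 -0.152 ]
[226  47  35  38 778] [243.3239  65.7391] [[  1.8458 137.5032]]
[ 122   64   35   37 1018] [139.387   82.1297] [[-47.2131 141.9224]]
[299 195  34  34 909] [315.3872 211.4554] [[17.7248 61.5503]]
```

Emit:
{"api": "jog_arm", "payload": {"rot": [[0, 0, 0], [0, 0, 0], [0, 0, 0], [0, 0, 0], [0, 0, 0], [0, 0, 0], [0, 0, 0], [0, 0, 0]], "xyz": [[0.008, 0, 0], [0.012, 0, 0], [0.012, 0, 0], [0.012, 0, 0], [0.012, 0, 0], [0.01, 0, 0], [0.01, 0, 0], [0.008, 0, 0]], "grip": [-1, -1, -1, -1, -1, -1, -1, -1]}}

```text
time: 11.32
tool_pos: [0.5647, 0.1325, 0.0423]
orientation: [[0.155, 0.988, 0.0], [0.988, -0.155, 0.0], [0.0, -0.0, -1.0]]
wrist_force: [-0.1, 0.6, 0.1]
opening: 0.002
grasp_force: 0.0
```

```bash
python3 shot.py w7; python3 det.py w7
```

```text
11.375 board mm [ 33.4646 125.9365] z 42.26290266135871 yaw-x rel board y -0.22933224785740003 [ 0.0005  0.0014 -1.    ] 0.0021413531624553833 [0.2688 0.1177 0.4616] [-0.374   0.9144  0.1087  1.8366 -0.2248  0.4016 -0.2545]
[237 190  31  30 562] [252.073  204.5498] [[  5.7191 154.3088]]
[295 190  28  16 320] [308.5344 197.3156] [[ 35.2251 151.4252]]
[146 205  30  30 704] [160.9801 219.2898] [[-43.6206 157.4455]]
```

View pics/w7.png

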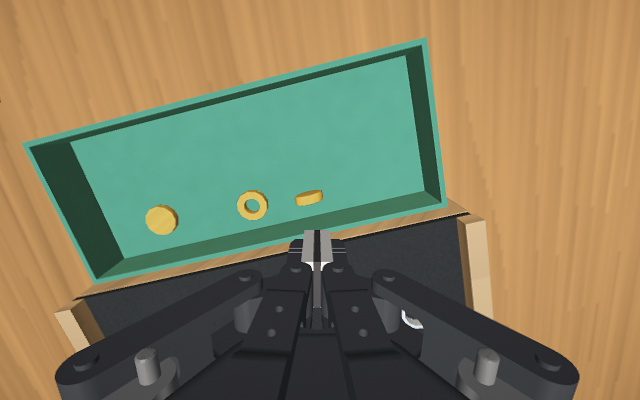

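The disc looks tipped on edge, possibly still settling, at (309,197), but it is inside the tray. I'll check it again later. The bar is next.

Emit:
{"api": "jog_arm", "payload": {"rot": [[0, 0, -0.115], [0, 0, -0.114], [0, 0, 0], [0, 0, 0], [0, 0, 0], [0, 0, 0], [0, 0, 0], [0, 0, 0]], "xyz": [[0, 0, -0.05], [0, 0, 0], [-0.046, -0.01, 0], [-0.046, -0.01, 0], [-0.046, -0.01, 0], [-0.046, -0.009, 0], [-0.046, -0.009, 0], [0, 0, 0]], "grip": [-1, -1, -1, -1, -1, -1, -1, -1]}}

```text
time: 12.38
tool_pos: [0.5322, -0.1074, 0.0924]
orientation: [[-0.064, 0.998, -0.001], [0.998, 0.064, -0.004], [-0.004, -0.001, -1.0]]
wrist_force: [0.2, -0.2, 0.7]
opening: 0.003
grasp_force: 0.0
```

```bash
python3 shot.py w8; python3 det.py w8
```

```text
12.425 board mm [ -16.2481 -108.9586] z 92.35143118222055 yaw-x rel board y -0.006995143963951511 [-0.0003 -0.0013 -1.    ] -0.0031808472248600257 [ 0.7384  1.8123 -0.4823] [ 0.0995  0.7954  0.0121  1.9325 -0.0182  0.414   0.1927]
[299 150  33  34 532] [314.9342 166.2632] [[-18.3155 -78.6702]]
```

Emit:
{"api": "jog_arm", "payload": {"rot": [[0, 0, -0.06], [0, 0, -0.05], [0, 0, 0], [0, 0, 0], [0, 0, 0], [0, 0, 0]], "xyz": [[-0.003, 0, 0], [0, 0, 0], [0, 0, 0], [0, 0, 0.04], [0, 0, 0.01], [0, 0, 0]], "grip": [-1, -1, -1, -1, -1, -1]}}

```text
time: 13.18
tool_pos: [0.5335, -0.1037, 0.0421]
orientation: [[-0.182, 0.983, -0.001], [0.983, 0.182, 0.0], [0.0, -0.001, -1.0]]
wrist_force: [-0.6, 0.6, 0.6]
opening: 0.0
grasp_force: 0.0
```

```bash
python3 shot.py w9; python3 det.py w9
```

```text
13.225 board mm [ -15.2324 -109.0102] z 42.640885580444085 yaw-x rel board y 0.10815559861788282 [ 0.0001  0.0001 -1.    ] -0.0015817059389053032 [ 0.0631 -0.7879  1.0189] [ 0.1151  0.8836 -0.0131  1.9437  0.0324  0.3143  0.2592]
[298 168  42  47 943] [318.5748 191.1654] [[-18.3237 -78.7243]]
```

Emit:
{"api": "jog_arm", "payload": {"rot": [[0, 0, 0], [0, 0, 0], [0, 0, 0], [0, 0, 0], [0, 0, 0], [0, 0, 0], [0, 0, 0], [0, 0, 0]], "xyz": [[0.008, 0, 0], [0.008, 0, 0], [0.006, 0, 0], [0.006, 0, 0], [0.008, 0, 0], [0.01, 0, 0], [0.012, 0, 0], [0.01, 0, 0]], "grip": [-1, -1, -1, -1, -1, -1, -1, -1]}}

```text
time: 14.22
tool_pos: [0.5212, -0.036, 0.0422]
orientation: [[-0.183, 0.983, -0.0], [0.983, 0.183, 0.0], [0.0, -0.0, -1.0]]
wrist_force: [0.3, -0.2, -0.5]
opening: 0.001
grasp_force: 0.1
```

```bash
python3 shot.py w10; python3 det.py w10
```

```text
14.275 board mm [-23.0897 -38.5594] z 42.177567238708704 yaw-x rel board y 0.11075353327979509 [-0.0008  0.0018 -1.    ] -0.003018737741428368 [-0.7244  0.4226 -0.6984] [-0.0225  0.873   0.0014  2.009  -0.0113  0.2603  0.1751]
[276 202  45  40 915] [297.8667 221.6186] [[-34.5904 -28.1513]]
```

View pics/w10.png

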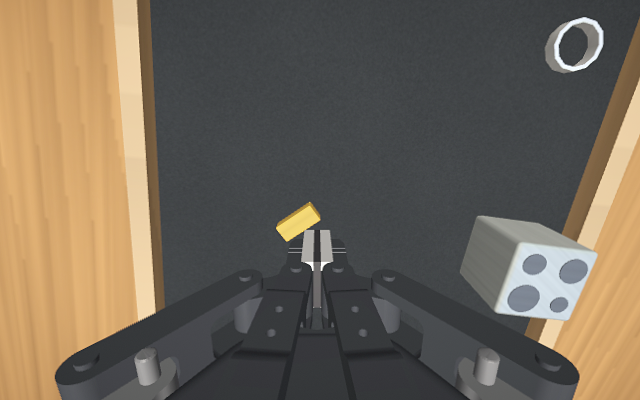

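The fingertip is only about 14 mm wide. The bar at (298,221) has slid to the left corner of the tip, so I'll back off, centre on it again and push straight.

Emit:
{"api": "jog_arm", "payload": {"rot": [[0, 0, 0], [0, 0, 0.06], [0, 0, 0.05], [0, 0, 0], [0, 0, 0], [0, 0, 0]], "xyz": [[-0.014, 0, 0], [0, 0, 0], [0, 0, 0], [0, -0.008, 0], [0, -0.006, 0], [0, 0, 0]], "grip": [-1, -1, -1, -1, -1, -1]}}

```text
time: 15.02
tool_pos: [0.5089, -0.052, 0.0422]
orientation: [[-0.073, 0.997, -0.001], [0.997, 0.073, 0.0], [0.0, -0.001, -1.0]]
wrist_force: [1.1, -0.0, 0.6]
opening: -0.004
grasp_force: 0.0
```

```bash
python3 shot.py w11; python3 det.py w11
```

```text
15.075 board mm [-35.6277 -55.3951] z 42.28805346005664 yaw-x rel board y -0.0018046327184297883 [-0.0004  0.0002 -1.    ] -0.0003884225700748532 [ 0.2495 -0.0935 -0.041 ] [ 0.0024  0.8686  0.0153  2.0387 -0.0507  0.235   0.1347]
[298 171  44  45 952] [319.5431 193.2447] [[-35.0208 -26.4104]]
```

Emit:
{"api": "jog_arm", "payload": {"rot": [[0, 0, 0], [0, 0, 0], [0, 0, 0], [0, 0, 0], [0, 0, 0], [0, 0, 0]], "xyz": [[0.01, 0, 0], [0.006, 0, 0], [0.006, 0, 0], [0.006, 0, 0], [0.006, 0, 0], [0.004, 0, 0]], "grip": [-1, -1, -1, -1, -1, -1]}}

```text
time: 15.82
tool_pos: [0.5072, -0.0136, 0.0423]
orientation: [[-0.073, 0.997, 0.0], [0.997, 0.073, 0.0], [0.0, 0.0, -1.0]]
wrist_force: [-0.2, 0.5, 0.6]
opening: 0.001
grasp_force: 0.0
```

```bash
sed -i 's/print(st\[i\],/print(cv2.minAreaRect(np.argwhere(l==i)[:,::-1].astype(np.float32)),/' det.py; python3 shot.py w12; python3 det.py w11; python3 det.py w12
```

```text
15.875 board mm [-35.1517 -16.3804] z 42.25720827902396 yaw-x rel board y -0.0009948485319526412 [-0.      0.0007 -1.    ] 0.002859725287252329 [ 0.7331  0.3051 -0.4209] [-0.0783  0.8667  0.0222  2.0537 -0.08    0.222   0.0881]
((319.5000305175781, 193.5), (21.21320343017578, 43.84061813354492), 45.0) [319.5431 193.2447] [[-35.0208 -26.4104]]
15.875 board mm [-35.1517 -16.3804] z 42.25720827902396 yaw-x rel board y -0.0009948485319526412 [-0.      0.0007 -1.    ] 0.002859725287252329 [ 0.7331  0.3051 -0.4209] [-0.0783  0.8667  0.0222  2.0537 -0.08    0.222   0.0881]
((330.26397705078125, 219.30458068847656), (43.03321838378906, 21.944089889526367), 4.085616588592529) [330.0775 219.3079] [[-28.2489  -2.2742]]
```

Emit:
{"api": "jog_arm", "payload": {"rot": [[0, 0, 0], [0, 0, 0], [0, 0, 0], [0, 0, 0], [0, 0, 0], [0, 0, 0], [0, 0, 0], [0, 0, 0]], "xyz": [[-0.006, 0, 0], [0, 0.007, 0], [0, 0, 0], [0.005, 0, 0], [0.006, 0, 0], [0.01, 0, 0], [0.012, 0, 0], [0.01, 0, 0]], "grip": [-1, -1, -1, -1, -1, -1, -1, -1]}}

```text
time: 16.88
tool_pos: [0.5114, 0.0247, 0.0423]
orientation: [[-0.074, 0.997, -0.0], [0.997, 0.074, 0.001], [0.001, 0.0, -1.0]]
wrist_force: [0.5, 0.2, 0.7]
opening: 0.003
grasp_force: 0.0
```

```bash
python3 shot.py w13; python3 det.py w13
```

```text
16.925 board mm [-28.1355  22.7373] z 42.20845426863458 yaw-x rel board y 0.0011997977991844433 [-0.0003  0.0019 -1.    ] 0.000434537020303788 [-0.3324  1.7406 -0.3585] [-0.1589  0.8692  0.0302  2.0403 -0.1081  0.2336  0.0419]
((248.0, 9.0), (18.0, 34.0), 90.0) [248.2178   7.0788] [[-58.0193 133.9108]]
((359.0, 14.5), (36.0, 29.0), 0.0) [358.2881  14.4145] [[-10.1038 131.0385]]
((430.0, 11.0), (20.0, 34.0), 90.0) [430.1772  11.0211] [[ 21.1973 132.3965]]
((316.0, 219.5), (21.0, 42.0), 90.0) [315.9891 219.3105] [[-28.6883  35.6055]]
```

Emit:
{"api": "jog_arm", "payload": {"rot": [[0, 0, 0], [0, 0, 0], [0, 0, 0], [0, 0, 0], [0, 0, 0], [0, 0, 0], [0, 0, 0]], "xyz": [[0.006, 0, 0], [0.01, 0, 0], [0.01, 0, 0], [0.01, 0, 0], [0.01, 0, 0], [0.01, 0, 0], [0.006, 0, 0]], "grip": [-1, -1, -1, -1, -1, -1, -1]}}

```text
time: 17.8
tool_pos: [0.5069, 0.0861, 0.0423]
orientation: [[-0.074, 0.997, 0.0], [0.997, 0.074, 0.0], [0.0, 0.0, -1.0]]
wrist_force: [0.4, -0.4, 0.4]
opening: -0.002
grasp_force: 0.1
```

```bash
python3 shot.py w14; python3 det.py w14
```

```text
17.85 board mm [-28.0086  83.2815] z 42.23365216416224 yaw-x rel board y -0.0002641778695293695 [-0.     0.001 -1.   ] 0.001447599289512833 [0.1186 1.3337 0.1947] [-0.2867  0.8711  0.0462  2.0343 -0.1537  0.2393 -0.0328]
((254.0, 116.0), (33.941123962402344, 32.52690887451172), 45.0) [254.1189 116.0319] [[-58.0123 149.7374]]
((354.5, 124.00000762939453), (31.819805145263672, 31.819805145263672), 45.0) [354.6283 123.9055] [[ -9.9227 146.0437]]
((418.5, 129.5), (11.0, 31.0), 90.0) [418.9358 129.6606] [[ 21.2703 143.3437]]
((316.0, 219.5), (21.0, 42.0), 90.0) [315.9776 219.5464] [[-28.5627  97.0239]]
```

Emit:
{"api": "jog_arm", "payload": {"rot": [[0, 0, 0], [0, 0, 0], [0, 0, 0], [0, 0, 0], [0, 0, 0], [0, 0, 0], [0, 0, 0]], "xyz": [[0.006, 0, 0], [0.01, 0, 0], [0.008, 0, 0], [0.008, 0, 0], [0.008, 0, 0], [0.006, 0, 0], [0, 0, 0]], "grip": [-1, -1, -1, -1, -1, -1, -1]}}

```text
time: 18.73
tool_pos: [0.5035, 0.1317, 0.0423]
orientation: [[-0.074, 0.997, 0.0], [0.997, 0.074, 0.0], [0.0, 0.0, -1.0]]
wrist_force: [-0.3, 0.3, 0.2]
opening: 0.001
grasp_force: 0.0
```

Emit:
{"api": "jog_arm", "payload": {"rot": [[0, 0, 0], [0, 0, 0], [0, 0, 0]], "xyz": [[-0.01, 0, -0.05], [-0.03, 0, -0.04], [0, 0, 0]], "grip": [-1, -1, -1]}}

```text
time: 19.1
tool_pos: [0.5086, 0.0879, 0.135]
orientation: [[-0.067, 0.998, 0.006], [0.998, 0.067, -0.001], [-0.001, 0.006, -1.0]]
wrist_force: [-0.2, 1.1, -0.9]
opening: -0.007
grasp_force: 0.0
```

```bash
python3 shot.py w15; python3 det.py w15; python3 -c "
import cv2
cv2.imwrite('pics/w15c.png',cv2.resize(cv2.imread('pics/w15.png')[20:300,120:560],None,fx=1.8,fy=1.8,interpolation=cv2.INTER_CUBIC))"
```

```text
19.15 board mm [-27.2255  86.0953] z 133.40537144482494 yaw-x rel board y -0.0049767803333962135 [ 0.0027  0.     -1.    ] -0.0018483262252485552 [-0.0437  0.2532 -0.9317] [-0.3252  0.7046  0.0982  1.9967 -0.1468  0.4442 -0.0476]
((272.5000305175781, 117.0), (21.920310974121094, 20.50609588623047), 45.0) [272.5515 116.9446] [[-60.2883 149.7801]]
((312.5, 115.0), (10.0, 23.0), 90.0) [312.8594 114.9648] [[-28.415  151.0526]]
((338.2500305175781, 121.7500228881836), (19.79899024963379, 20.50609588623047), 45.0) [338.2614 121.7348] [[ -8.2849 145.7237]]
((380.5, 125.0), (6.0, 19.0), 90.0) [380.2197 124.9697] [[ 25.2459 142.9948]]
```

View pics/w15c.png

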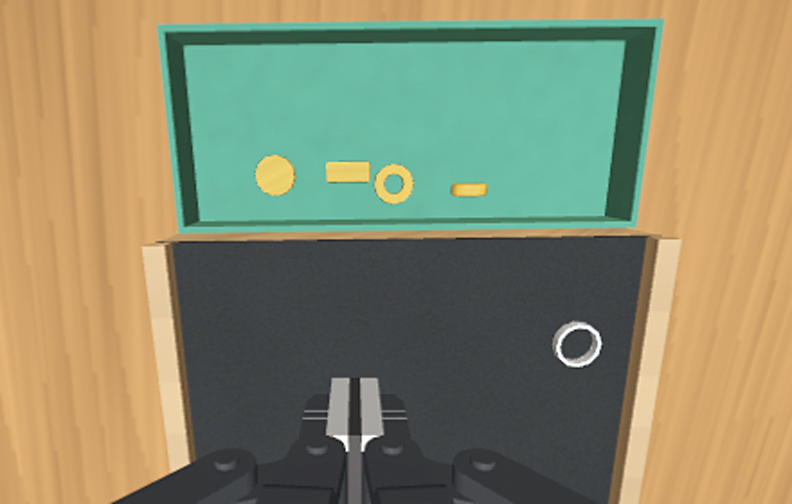

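All four offcuts are inside the green tray: button (275,175), bar (348,172), ring (394,184) and disc (468,190), which is standing on its rim. The disc looked the same on edge after 11.4 s, 17.9 s and 19.2 s, so it is steady. Nudging it in the gap beside the wall would risk more than it gains. The silver ring is still in place at (577,344), and the arm is clear of everything.

```bash
python3 - <<'E'
from wr import wb
print('silver',wb('w15.pkl',[(440.6,211)],.046))
from cell import env
print(env.job_done())
E
```

```text
19.15 board mm [-27.2255  86.0953] z 133.40537144482494 yaw-x rel board y -0.0049767803333962135 [ 0.0027  0.     -1.    ] -0.0018483262252485552 [-0.0437  0.2532 -0.9317] [-0.3252  0.7046  0.0982  1.9967 -0.1468  0.4442 -0.0476]
silver [[81.386  70.1893]]
the job is handed in; nothing more can be done
None
```

I swept all four brass offcuts off the board into the green scrap tray in about 19 s and handed the job in; three lie flat, the disc stands on its rim (left that way, steady in three checks), the silver ring measured unmoved, and I stayed clear of the block, jar and hammer but did not re-measure them.

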